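Close and vacuum-seal the bean canister

ROBOT

A 7-joint arm with a two-finger parallel gripper is mounted at the origin on the work surface. World frame = base frame: x ahead of the robot, y to its left, z up, the work surface at z = 0. Lengths are in m, angles in degrees, forces in N, time in s.
With the tool pointing down it reaches from about 0.425 to 0.875 m from the base axis. Payload 4.7 kg.
Tool frame: the origin (TCP) lies at the centre of the arm's flange, where the gripper is bolted on; the fingertips stand 182 mm ahead of it and the grasp point (between the pads) lies 164 mm ahead of it (env.grip_depth is the distance from the TCP to the grasp point, in m); z points along the fingers, y is the line along which they close (so a half turn about z gives the same grasp; the last joint's range is limited). The gripper opens to 87 mm and grips with 3 to 60 N. Pads are 19 mm wide; open, the fingers measure 117 mm over their backs; the gripper's body (75 mm by 190 mm) begins 51 mm behind the grasp point.
Start: joints at [-72.13, 18.392, -4.016, 83.108, 1.295, 78.541, -3.26], TCP at [0.191, 0.621, 0.405] pointing down, gripper open.
Joint ranges: [-163.93, 163.93], [-17.29, 119.83], [-79.2, 71.16], [3.27, 140.29], [-89.18, 269.18], [5.43, 117.66], [-154.24, 154.24]. Speed limits (degrees/s): [147.25, 147.25, 180, 180, 180, 180, 180].

INTERFACE

Orientations are given as [roll, pitch, yaw] about the fixed x, y, z axes, in that order (R = Rz(yaw) Ry(pitch) Rx(roll)).
In Python, from cell import env gives the robot as it stands. The module is installed in compiled form; this text tells all that it offers.
- The arm moves only by the tool send_rows, never from a script. Its arguments are lists of equal length, an entry for each row: "xyz": the shift along the tool's x, y, z in m, a list of three; "rotation": the turn, a rotation vector about the tool's x, y, z in rad, a list of three; "jaw": the opening, from 0 (shut) to 1 (fully open). A call has 1 to 20 rows; each row shifts and turns the commanded pose from where the row before left it, along the tool's axes as they then stand; what a row does not reach is not made up. A row lasts 1/10 s, in which the tool goes at most 50 mm and 8.59 degrees, less where a joint would pass 70% of its speed; a pose out of reach is approached as far as the arm can. A call is refused whole if a number of a shift passes 0.05 or a number of a turn 0.15, either way. A call with a gripper value outside its range is refused whole. The fingers move at their own pace and stop on an object; "newtons" is the grip in N (left out, the last holds). Time passes only in rows, so rows that do not move let the fingers close. It gives the time, the measured TCP pose, the force, the opening and the grip force at its end, in the units of the state.
- env.get_obs(): the state, without advancing time (a new reading comes with each control period).
- env.read_camera(name): name is "scene" or "side" or "wrist"; returns a dict with "image" (420x560x3 uint8, blue, green, red), "fx", "fy", "cx", "cy" (pixels), "distortion" ([k1, k2, p1, p2, k3] as OpenCV has them; the pictures are not rectified), "R" (3x3) and "t" (3): a world point X has camera coordinates R X + t. Camera axes: x right, y down, z forward; pixel columns grow to the right and rows downward; lengths in m; the calibration is good to about 2 mm. A picture is of the moment at which its call begins. There is no depth.
- env.sign_off(): hands the job in; it is judged then, once.
The state is a dict: "time_s": time; "qpos": joint angles; "joint_velocities": joint speeds; "effort": joint torques, N m; "tool_pos": TCP position; "tool_rot": TCP orientation; "force": force on the tool from outside, world axes, zero at the start; "wrist_torque": the same for the moment, N m; "grip_width": finger opening in m; "grasp_force": force on a finger pad.
Only numpy, scipy, OpenCV 4.12 (cv2) and the standard library are available. Lean on these libraries where they do the work, as an engineer would, in place of code of your own. Each camera call takes 0.05 s, during which the arm holds its last target. There are 200 camera calls.

TASK

Put the wooden lid on the open white bean canister of the sealing stand and press it down until it is fully home on the rim, without ever loading the ceramic with more than 60 N. Then draw the air out: press the stand's spring pedal right down to its stop, hold it there for half a second and let it come back up. Leave the other coffee things where they are.

Things in the scene. Friction and masses are not known exactly. Their poses are not given: they have to be found in the camera images.
- lid: Canister lid, loose, upright on the counter: white plug 86 mm across, 16 mm deep (lowest 5 mm chamfered to 78 mm), brown wooden disc 120 mm across, 10 mm thick, and on top a black round knob 32 mm across, 38 mm tall; 64 mm tall in all, about 0.2 kg. Origin: centre of the plug's underside; z up along its axis; round, so yaw is of no importance.
- lid_flange (a point): Centre of the underside of the lid's wooden disc, 16 mm above the lid's origin. This face comes down on the canister's rim.
- lid_top (a point): Centre of the top of the lid's black knob, 64 mm above the lid's origin.
- sealer: The vacuum sealing stand, fixed: a grey base 190 mm (its x) by 300 mm (its y) and 30 mm tall, with the canister locked on it at its y = +85 mm and the pump pedal at its y = -85 mm. Origin: centre of the base's underside, on the counter; z up, x away from the pedal's free end.
- rim (a point): Centre of the mouth of the white ceramic canister at rim level, 150 mm above the counter; axes as the stand's. Canister 110 mm across. A red seal ring stands 11 to 14 mm proud of the rim (see gasket): a lid laid on rests on the ring. The lid is fully home, its disc on the rim, when lid_flange coincides with this point.
- gasket (a joint): How far the red seal ring (inside 93 mm, outside 109 mm across) is pushed down into the mouth, in m: its top stands 0.014 minus this above the rim; 0 to 0.003 at the start, 0.014 when flush and the lid is home. The lid's plug fits loosely inside it; 11 to 15 N straight down on the lid pushes it down; it stays where pushed.
- pedal (a joint): Angle of the pump pedal in rad: 0 up (released), 0.25 at its bottom stop (the plate then level). Spring-loaded: about 5 N at the pad to start it and 12 N to hold it at the stop; it comes back by itself.
- pedal_pad (a point): Point to press on the pedal's top: on the black pad with yellow ribs, 25 mm from the free end, midway across; 70 mm above the counter when up, 44 mm at the stop. Pedal: aluminium plate 130 mm long (stand's x), 75 mm wide, 8 mm thick, hinged at its far end (stand's x = +65 mm, 40 mm up), free end to the stand's -x. The canister's wall is 115 mm to its side.
- jug: Bystander: aluminium milk jug with a handle at its +y, 80 mm across, 95 mm tall; origin: centre of its underside.
- tamper: Bystander: dark steel tamper standing upright, 58 mm across, 88 mm tall; origin: centre of its underside.
- portafilter: Bystander: portafilter lying flat, steel basket 70 mm across and 34 mm tall, black handle reaching 180 mm along its +x; origin: centre of the basket's underside.
- cup: Bystander: blue cup, 76 mm across, 62 mm tall; origin: centre of its underside.
- cup2: Bystander: white cup, 76 mm across, 62 mm tall; origin: centre of its underside.
- jar: Bystander: closed amber jar, 76 mm across, 120 mm tall; origin: centre of its underside.

How it is judged (in metres and radians):
On the way, in this order (a step that is already met when the one before it is completed fails the run):
1. the lid is pressed fully home on the canister: the disc's underside within 3 mm of the rim, the lid level and centred within 8 mm (z of lid_flange in the frame of rim between -0.004 and 0.003 m and horizontal distance between lid_flange and rim below 0.008 m and angle between lid's own z axis and vertical below 0.04 rad), for 0.2 s.
2. with the lid home, the pedal is pressed down to its stop (joint above 0.23 rad) and held there for half a second (all of step 1 and value of joint pedal above 0.23 rad), for 0.5 s.
At the end, for the whole second after the job is handed in: Lid at rest fully home on the canister: disc underside within 3 mm of the rim, centred within 8 mm, level within 0.04 rad; pedal, pressed to its stop after that, up again (below 0.03 rad); jug, tamper, portafilter, cups and jar within 30 mm of where they stood (all of step 1 and value of joint pedal below 0.03 rad and linear speed of lid below 0.02 m/s); the robot touches nothing.
It fails at once if the lid loads the canister and its seal ring with more than 60 N (pressed too hard or dropped on it) (contact force between lid and sealer above 60 N).
It fails at once if the jug, tamper, portafilter, a cup or the jar is moved by more than 30 mm (distance of any of jug, tamper, portafilter, cup, cup2, jar from where it was at the start of the episode above 0.03 m).
It also fails if it takes over 58 s, if anything falls off the work surface, if the arm or the gripper's body presses on something with over 40 N, if the wrist force passes 120 N, or if a joint passes its speed limit or range.

## Working session

There is one attempt and no reset: what is moved stays moved. The work goes in short steps, Python scripts to look and compute and a tool call to move; the robot and the scene stay as the last step left them, time stands still between calls to the robot, and variables do not carry over. Pictures are saved under pics/ and viewed, at most 10 in all, crops included, and the job is handed in when it is done.

Besides the shell and the picture viewer there is one more tool, called after ">>>" as name(argument=value, ...) on one line, values as JSON. send_rows: Moves the arm, as the interface text tells. Its arguments: {"type":"object","properties":{"xyz":{"type":"array"},"rotation":{"type":"array"},"jaw":{"type":"array"},"newtons":{"type":"number"}},"required":["xyz","rotation","jaw"]}

```bash
mkdir -p pics; ls
python3 - <<'E'
from cell import env
import cv2,pickle
o=env.get_obs(); print(o)
d={}
for n in ("scene","side"):
    c=env.read_camera(n); d[n]=c; cv2.imwrite(f"pics/{n}0.png",c["image"]); print(n,c["fx"],c["cx"],c["cy"],c["distortion"],c["R"],c["t"])
c=env.read_camera("wrist"); d["wrist"]=c; cv2.imwrite("pics/wrist0.png",c["image"]);print(c["R"],c["t"])
pickle.dump(d,open("c0.pkl","wb"))
E
```

```text
pics
{'time_s': 0.0, 'qpos': array([-72.1298113 ,  18.44078998,  -4.01461339,  83.17604678,
         1.29569239,  78.53999941,  -3.25840133]), 'joint_velocities': array([-0.06206493,  0.05072348, -0.02475235,  0.00125003, -0.01831533,
       -0.02931844, -0.12624094]), 'effort': array([-6.85493262e-06, -4.91280770e+01, -4.04038802e-01, -3.12529707e+01,
       -6.40626275e-02,  4.36822919e-02,  1.70155240e-04]), 'tool_pos': array([0.19069974, 0.62118251, 0.4036314 ]), 'tool_rot': array([-1.79888442e+02,  6.71843454e-03,  1.62940459e+02]), 'force': array([ 0.56983178,  0.16371579, -0.82872261]), 'wrist_torque': array([ 0.0289766 , -0.00342906,  0.04824921]), 'grasp_force': 0.0, 'grip_width': 0.08715807006280742}
scene 412.48505942532745 278.4152801288422 209.06262766109992 [-0.02892516  0.          0.          0.          0.        ] [[-0.3486836   0.9371904   0.0096897 ]
 [ 0.81180071  0.30716668 -0.49661679]
 [-0.46840084 -0.16529603 -0.86791582]] [ 0.22699767 -0.4526192   1.76004514]
side 429.77009547794785 279.0667101284803 211.00854683284842 [-0.06170419  0.          0.          0.          0.        ] [[ 0.84703521 -0.53153418 -0.00166343]
 [-0.35205606 -0.55867473 -0.75095877]
 [ 0.39823094  0.63667414 -0.660347  ]] [-0.51288209  0.30133961  1.02737846]
[[ 0.29258168  0.95623931 -0.00153154]
 [ 0.91644931 -0.27994915  0.28591806]
 [ 0.27297733 -0.08505796 -0.95825285]] [-0.6494392  -0.03619316  0.39029178]
```

View pics/scene0.png

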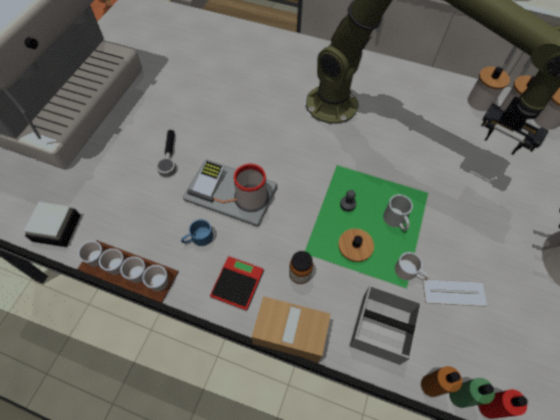

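View pics/side0.png

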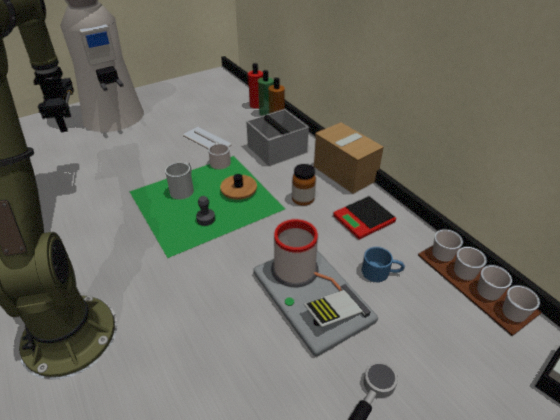

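The scene view shows the lid at about (356,243), the canister's red ring at (250,177) and the yellow pedal ribs at (212,170). The side view shows them at (238,187), (296,236) and (325,308).

```bash
cat > h.py <<'E'
import numpy as np, cv2
def cal(c):
    return np.array([[c["fx"],0,c["cx"]],[0,c["fy"],c["cy"]],[0,0,1.]]),np.array(c["distortion"],float)
def ray(c,p):
    K,D=cal(c); u=cv2.undistortPoints(np.array(p,float).reshape(-1,1,2),K,D).reshape(-1,2)
    R=np.array(c["R"]); d=np.c_[u,np.ones(len(u))]@R
    return -R.T@np.array(c["t"]), d/np.linalg.norm(d,axis=1)[:,None]
def plane(c,p,z):
    o,d=ray(c,p); return o+d*((z-o[2])/d[:,2])[:,None]
def tri(obs):
    A=np.zeros((3,3));b=np.zeros(3);L=[]
    for c,p in obs:
        o,d=ray(c,p); d=d[0]; M=np.eye(3)-np.outer(d,d); A+=M;b+=M@o; L.append((M,o))
    X=np.linalg.solve(A,b); return X,[round(float(np.linalg.norm(M@(X-o))),4) for M,o in L]
def blob(c,lo,hi,box,hsvlo2=None,hi2=None):
    """largest HSV blob in box x0,y0,x1,y1 -> contour, mask"""
    h=cv2.cvtColor(c["image"],cv2.COLOR_BGR2HSV); m=cv2.inRange(h,np.array(lo),np.array(hi))
    if hsvlo2 is not None: m|=cv2.inRange(h,np.array(hsvlo2),np.array(hi2))
    k=np.zeros_like(m);x0,y0,x1,y1=box;k[y0:y1,x0:x1]=m[y0:y1,x0:x1]
    cs=cv2.findContours(k,cv2.RETR_EXTERNAL,cv2.CHAIN_APPROX_NONE)[0]
    q=max(cs,key=cv2.contourArea); return q,k
def circ(c,q,z):
    """contour pixels onto plane z, circle fit -> centre, radius"""
    P=plane(c,q.reshape(-1,2),z)[:,:2]; A=np.c_[2*P,np.ones(len(P))]
    s=np.linalg.lstsq(A,(P**2).sum(1),rcond=None)[0]; return s[:2],np.sqrt(s[2]+s[:2]@s[:2])
E
python3 - <<'E'
import pickle; from h import *
d=pickle.load(open("c0.pkl","rb")); S,T=d["scene"],d["side"]
B={"ring":((225,155,280,210),(265,212,325,262)),"disc":((330,222,382,265),(212,168,265,206)),"knob":((346,232,366,252),(229,172,248,190)),"rib":((195,155,230,185),(300,290,350,330))}
H={"ring":((0,120,60),(8,255,255),(172,120,60),(180,255,255)),"disc":((5,90,60),(22,255,255)),"knob":((0,0,0),(180,255,60)),"rib":((22,110,70),(38,255,255))}
for n in B:
    r=[]
    for c,b in zip((S,T),B[n]):
        h=H[n]; q,k=blob(c,h[0],h[1],b,*h[2:])
        if n=="rib":
            p=np.argwhere(k)[:,::-1].mean(0); e=len(np.argwhere(k)); 
        else:
            e=cv2.fitEllipse(q); p=e[0]
        r.append((c,p)); print(n,np.round(p,1),e,cv2.boundingRect(q))
        if n in("ring","disc"):
            for z in ((.150,.162) if n=="ring" else (.026,.016)): print("  circ",z,circ(c,q,z))
        if n=="rib": print("  plane .07",plane(c,p,.068))
    print("  tri",tri(r))
im=[]
for c,b in ((S,(170,140,290,220)),(T,(240,210,380,350)),(S,(320,180,430,280)),(T,(150,150,270,230))):
    x0,y0,x1,y1=b; im.append(cv2.resize(c["image"][y0:y1,x0:x1],(400,300),interpolation=cv2.INTER_CUBIC))
cv2.imwrite("pics/crop1.png",np.vstack([np.hstack(im[:2]),np.hstack(im[2:])]))
E
```

```text
ring [249.2 177.3] ((249.2461395263672, 177.3246612548828), (26.847936630249023, 31.203760147094727), 87.81636810302734) (234, 164, 32, 28)
  circ 0.15 (array([ 0.56856839, -0.13682132]), np.float64(0.053422456683089904))
  circ 0.162 (array([ 0.57589427, -0.1331289 ]), np.float64(0.052865292354619155))
ring [295.5 235.4] ((295.45819091796875, 235.43490600585938), (32.625999450683594, 43.21615982055664), 91.93433380126953) (274, 219, 44, 34)
  circ 0.15 (array([ 0.57279575, -0.12959317]), np.float64(0.0561837780531476))
  circ 0.162 (array([ 0.56576938, -0.13960198]), np.float64(0.05528944848602719))
  tri (array([ 0.57047231, -0.13485745,  0.15288532]), [0.0011, 0.0011])
disc [355.7 244.8] ((355.7015075683594, 244.78489685058594), (30.556468963623047, 33.95134353637695), 112.46368408203125) (339, 229, 34, 32)
  circ 0.026 (array([0.62016108, 0.26895616]), np.float64(0.05756239763785294))
  circ 0.016 (array([0.61505488, 0.26936208]), np.float64(0.058014011519359365))
disc [238.1 187.1] ((238.10643005371094, 187.09365844726562), (21.709453582763672, 34.8363151550293), 86.468437194824
[... 162 characters left out ...]
0.05367612059753207))
  tri (array([0.61546736, 0.27060101, 0.01696915]), [0.0014, 0.0014])
knob [357.  241.5] ((356.98223876953125, 241.5492706298828), (7.626847743988037, 11.298906326293945), 18.378263473510742) (353, 236, 9, 12)
knob [237.8 180.8] ((237.7849884033203, 180.79217529296875), (8.581314086914062, 14.271236419677734), 178.98538208007812) (234, 174, 9, 14)
  tri (array([0.6159064 , 0.27034825, 0.04340598]), [0.0013, 0.0013])
rib [210.9 169.6] 139 (203, 163, 17, 14)
  plane .07 [[ 0.53775482 -0.3051576   0.068     ]]
rib [323.5 309.3] 207 (311, 302, 17, 19)
  plane .07 [[ 0.53827726 -0.30351903  0.068     ]]
  tri (array([ 0.53805226, -0.30441673,  0.06902099]), [0.0004, 0.0004])
```

View pics/crop1.png

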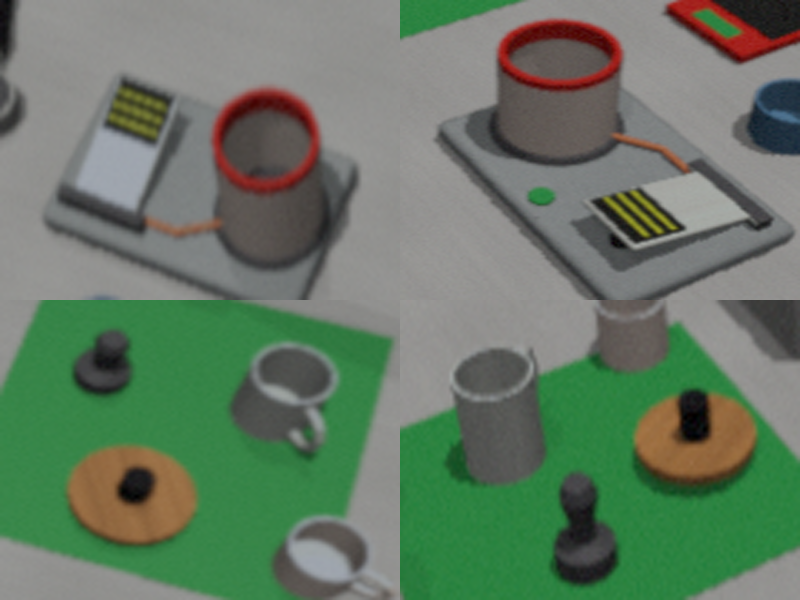

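The crops show the lid level on the mat with a free knob, the ring open, and the pad at the pedal's robot-side end. Neighbours next: the tamper is at scene (348,205), the jug at (399,212), and the cup at (411,268).

Run:
```python
import pickle; from h import *
d=pickle.load(open("c0.pkl","rb")); S,T,W=d["scene"],d["side"],d["wrist"]
# crop pixel -> full pixel
s=lambda x,y:(320+x*110/400,180+(y-300)*100/300)
t=lambda x,y:(150+(x-400)*120/400,150+(y-300)*80/300)
print("jug",plane(S,s(292,372),.095),plane(T,t(495,372),.095))
print("tamper",plane(S,s(112,345),.085),plane(T,t(578,488),.085))
print("cup2",plane(S,s(328,550),.06))
# pedal axes: plate corners in crop1 (scene) 
s1=lambda x,y:(170+x*120/400,140+y*80/300); t1=lambda x,y:(240+(x-400)*140/400,210+y*140/300)
f=plane(S,s1(*np.mean([(122,78),(180,95)],0)),.074)[0]; b=plane(S,s1(*np.mean([(62,188),(145,215)],0)),.044)[0]
print("free end",f,"hinge",b,"dir",np.degrees(np.arctan2(*(b-f)[[1,0]])))
o=-np.array(W["R"]).T@W["t"]; print("wrist cam",o)
```

```text
jug [[0.45454603 0.36959132 0.095     ]] [[0.45351151 0.36696605 0.095     ]]
tamper [[0.47323708 0.20123989 0.085     ]] [[0.4606258  0.19283345 0.085     ]]
cup2 [[0.64026906 0.45153695 0.06      ]]
free end [ 0.50907156 -0.29986367  0.074     ] hinge [ 0.6316198  -0.30340562  0.044     ] dir -1.6555284344819412
wrist cam [0.11664239 0.64408447 0.38335184]
```

>>> send_rows(xyz=[[0,0,0],[0,0,0],[0,0,0],[0,0,0],[0,0,0],[0,0,0],[0,0,0],[0,0,0],[0,0,0],[0,0,0],[0,0,0]], rotation=[[0,0,0.1415],[0,0,0.1415],[0,0,0.1415],[0,0,0.1415],[0,0,0.1415],[0,0,0.1415],[0,0,0.1415],[0,0,0.1415],[0,0,0.1415],[0,0,0],[0,0,0]], jaw=[1,1,1,1,1,1,1,1,1,1,1])

```text
time_s: 1.25
tool_pos: [0.1906, 0.6214, 0.4045]
tool_rot: [-180.0, 0.0, 90.2]
force: [0.9, -1.2, -0.5]
grip_width: 0.087
grasp_force: 0.0
```

>>> send_rows(xyz=[[-0.0251,0.0304,0],[-0.0251,0.0304,0],[-0.0251,0.0304,0],[-0.0251,0.0304,0],[-0.0251,0.0304,0],[-0.0251,0.0304,0],[-0.0251,0.0304,0],[-0.0251,0.0304,0],[-0.0251,0.0304,0],[-0.0251,0.0304,0],[-0.0251,0.0304,0],[-0.0251,0.0304,0],[-0.0251,0.0304,0],[-0.0251,0.0304,0],[0,0,0],[0,0,0],[0,0,0]], rotation=[[0,0,0],[0,0,0],[0,0,0],[0,0,0],[0,0,0],[0,0,0],[0,0,0],[0,0,0],[0,0,0],[0,0,0],[0,0,0],[0,0,0],[0,0,0],[0,0,0],[0,0,0],[0,0,0],[0,0,0]], jaw=[1,1,1,1,1,1,1,1,1,1,1,1,1,1,1,1,1])

```text
time_s: 2.95
tool_pos: [0.6155, 0.271, 0.4045]
tool_rot: [-179.9, -0.1, 90.1]
force: [0.2, 0.0, 0.6]
grip_width: 0.0868
grasp_force: 0.0
```

Run:
```python
import pickle; from h import *
from cell import env
o=env.get_obs(); print(o["tool_pos"],o["tool_rot"])
W=env.read_camera("wrist"); pickle.dump(W,open("w1.pkl","wb")); cv2.imwrite("pics/w1.png",W["image"])
q,k=blob(W,(5,90,60),(22,255,255),(0,0,560,420)); print(cv2.boundingRect(q),cv2.fitEllipse(q))
for z in(.026,.020): print(circ(W,q,z))
x,y,w,h=cv2.boundingRect(q); q2,k=blob(W,(0,0,0),(180,255,60),(x+20,max(y-10,0),x+w-20,y+h-20)); print(cv2.boundingRect(q2))
```

```text
[0.61546054 0.27098559 0.40449865] [-1.79941554e+02 -5.22634994e-02  9.01384492e+01]
(228, 136, 105, 102) ((279.9290466308594, 186.09893798828125), (100.65233612060547, 102.92276763916016), 90.09660339355469)
(array([0.6165377 , 0.26989909]), np.float64(0.058935452558065746))
(array([0.61654094, 0.2685665 ]), np.float64(0.05992268457667576))
(266, 176, 29, 27)
```

View pics/w1.png

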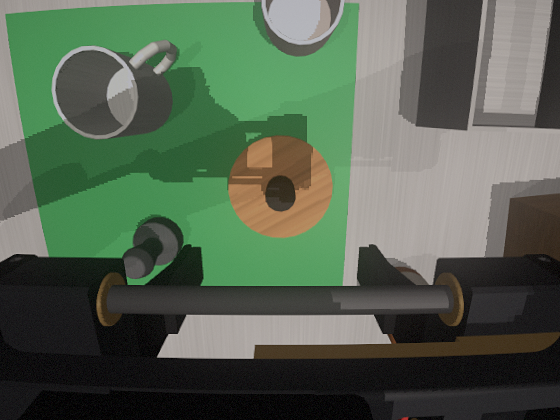

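The wrist view shows the lid's disc at (280,186), clear between the fingers, with the tamper at (150,245) and the jug at (95,92) outside the descent path. The centre is (0.6165, 0.270), which agrees with the other two views.

>>> send_rows(xyz=[[-0.001,0.001,0.022],[0,0,0.022],[0,0,0.022],[0,0,0.022],[0,0,0.022],[0,0,0.022],[0,0,0.022],[0,0,0.022],[0,0,0.008],[0,0,0.0075],[0,0,0],[0,0,0],[0,0,0],[0,0,0],[0,0,0],[0,0,0],[0,0,0],[0,0,0],[0,0,0],[0,0,0]], rotation=[[0,0,0],[0,0,0],[0,0,0],[0,0,0],[0,0,0],[0,0,0],[0,0,0],[0,0,0],[0,0,0],[0,0,0],[0,0,0],[0,0,0],[0,0,0],[0,0,0],[0,0,0],[0,0,0],[0,0,0],[0,0,0],[0,0,0],[0,0,0]], jaw=[1,1,1,1,1,1,1,1,1,1,1,0,0,0,0,0,0,0,0,0], newtons=40)

```text
time_s: 5.0
tool_pos: [0.617, 0.2688, 0.2132]
tool_rot: [-180.0, 0.0, 90.0]
force: [-0.9, -0.0, 0.5]
grip_width: 0.0311
grasp_force: 40.0
```

>>> send_rows(xyz=[[0,0,-0.01],[0,0,-0.03],[0,0,-0.036],[0,0,-0.036],[0,0,-0.036],[0,0,-0.036],[0,0,-0.03],[0,0,0]], rotation=[[0,0,0],[0,0,0],[0,0,0],[0,0,0],[0,0,0],[0,0,0],[0,0,0],[0,0,0]], jaw=[0,0,0,0,0,0,0,0])

```text
time_s: 5.8
tool_pos: [0.6181, 0.2686, 0.4335]
tool_rot: [179.5, -0.3, 90.0]
force: [0.3, -0.5, -1.4]
grip_width: 0.0313
grasp_force: 40.0
```

>>> send_rows(xyz=[[-0.01,-0.0033,0],[-0.025,-0.0033,0],[-0.036,-0.0033,0],[-0.036,-0.0033,0],[-0.036,-0.0033,0],[-0.036,-0.0033,0],[-0.036,-0.0033,0],[-0.036,-0.0033,0],[-0.036,-0.0033,0],[-0.036,-0.0033,0],[-0.036,-0.0033,0],[-0.036,-0.0033,0],[-0.036,-0.0033,0],[-0.036,-0.0033,0],[-0.025,0,0],[-0.01,0,0],[0,0,0],[0,0,0],[0,0,0]], rotation=[[0,0,0],[0,0,0],[0,0,0],[0,0,0],[0,0,0],[0,0,0],[0,0,0],[0,0,0],[0,0,0],[0,0,0],[0,0,0],[0,0,0],[0,0,0],[0,0,0],[0,0,0],[0,0,0],[0,0,0],[0,0,0],[0,0,0]], jaw=[0,0,0,0,0,0,0,0,0,0,0,0,0,0,0,0,0,0,0])

```text
time_s: 7.7
tool_pos: [0.5713, -0.231, 0.4267]
tool_rot: [-180.0, -0.1, 90.1]
force: [-0.3, 1.1, -3.1]
grip_width: 0.0314
grasp_force: 40.0
```

Run:
```python
import pickle; from h import *
from cell import env
o=env.get_obs(); print(o["tool_pos"],o["tool_rot"],o["grip_width"])
W=env.read_camera("wrist"); pickle.dump(W,open("w2.pkl","wb")); cv2.imwrite("pics/w2.png",W["image"])
q,k=blob(W,(0,120,60),(8,255,255),(0,0,560,420),(172,120,60),(180,255,255)); print(cv2.boundingRect(q),cv2.fitEllipse(q))
for z in(.164,.161,.15): print(circ(W,q,z))
```

```text
[ 0.57126575 -0.23102971  0.42668869] [-1.79966862e+02 -8.95981393e-02  9.01467897e+01] 0.03137128224438043
(204, 12, 148, 146) ((278.28411865234375, 88.3539810180664), (137.43666076660156, 141.11322021484375), 11.433110237121582)
(array([ 0.57094451, -0.13510481]), np.float64(0.04809956223383176))
(array([ 0.57092948, -0.13488956]), np.float64(0.0486947984382854))
(array([ 0.57087435, -0.13410032]), np.float64(0.05087733118797289))
```

View pics/w2.png

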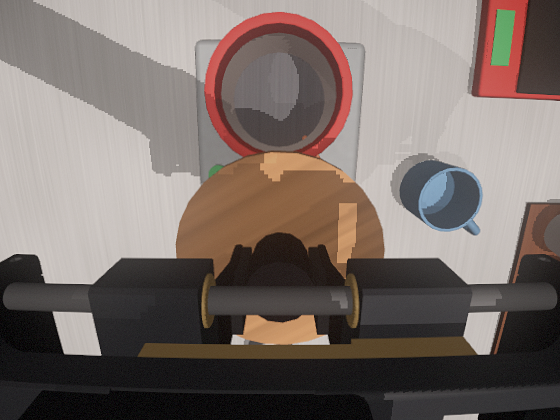

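The ring shows as a full circle around (278,86). Its lower edge is partly hidden by the held disc at (280,250), so I'll refit both using only their visible outer edges.

Run:
```python
import pickle; from h import *
W=pickle.load(open("w2.pkl","rb"))
q,k=blob(W,(0,120,60),(8,255,255),(0,0,560,420),(172,120,60),(180,255,255))
h=cv2.convexHull(np.argwhere(k[:,:])[:,::-1].astype(np.int32)[np.argwhere(k)[:,0]<145]).reshape(-1,2)
h=h[h[:,1]<138]
for z in(.164,.162,.150): print("ring",z,circ(W,h,z))
# disc: leftmost/rightmost wood pixel in each row / top pixel in each column
hs=cv2.cvtColor(W["image"],cv2.COLOR_BGR2HSV); m=cv2.inRange(hs,np.array((5,70,40)),np.array((22,255,255)))
pts=[]
for r in range(165,255,3):
    c=np.where(m[r,165:395])[0]+165; pts+=[(c.min(),r),(c.max(),r)]
pts=np.array(pts,float)
for z in(.2397,.235): print("disc",z,circ(W,pts,z))
print(pts[[0,1,-2,-1]])
```

```text
ring 0.164 (array([ 0.65151575, -0.17652989]), np.float64(0.13673111445840033))
ring 0.162 (array([ 0.65217045, -0.17672815]), np.float64(0.13785915396398601))
ring 0.15 (array([ 0.65609861, -0.17791772]), np.float64(0.14462739099751024))
disc 0.2397 (array([ 0.5722267 , -0.22932825]), np.float64(0.05891198918416191))
disc 0.235 (array([ 0.57222859, -0.23149413]), np.float64(0.06057275028929198))
[[226. 165.]
 [332. 165.]
 [176. 252.]
 [383. 252.]]
```

Run:
```python
import pickle; from h import *
W=pickle.load(open("w2.pkl","rb"))
q,k=blob(W,(0,120,60),(8,255,255),(190,0,370,150),(172,120,60),(180,255,255))
h=cv2.convexHull(q).reshape(-1,2); h=h[h[:,1]<138]; print(len(h),h.min(0),h.max(0))
for z in(.164,.162,.150): print("ring",z,circ(W,h,z))
```

```text
38 [204  12] [351 136]
ring 0.164 (array([ 0.57081014, -0.13569718]), np.float64(0.053086582190203124))
ring 0.162 (array([ 0.57079901, -0.13555857]), np.float64(0.053524549526054475))
ring 0.15 (array([ 0.57073222, -0.13472691]), np.float64(0.056152353541151015))
```

>>> send_rows(xyz=[[0.0145,-0.0013,0],[0.02,0,0],[0.02,0,0],[0.02,0,0],[0.015,0,0],[0.005,0,0],[0,0,0],[0,0,0.01],[0,0,0.015],[0,0,0.015],[0,0,0.01],[0,0,0],[0,0,0],[0,0,0]], rotation=[[0,0,0],[0,0,0],[0,0,0],[0,0,0],[0,0,0],[0,0,0],[0,0,0],[0,0,0],[0,0,0],[0,0,0],[0,0,0],[0,0,0],[0,0,0],[0,0,0]], jaw=[0,0,0,0,0,0,0,0,0,0,0,0,0,0])

```text
time_s: 9.15
tool_pos: [0.5697, -0.1389, 0.3778]
tool_rot: [179.9, 0.0, 90.0]
force: [0.7, -0.1, -1.4]
grip_width: 0.0308
grasp_force: 40.0
```

>>> send_rows(xyz=[[0.0024,0,0],[0,0,0],[0,0,0.004],[0,0,0.004],[0,0,0.003],[0,0,0],[0,0,0]], rotation=[[0,0,0],[0,0,0],[0,0,0],[0,0,0],[0,0,0],[0,0,0],[0,0,0]], jaw=[0,0,0,0,0,0,0])

```text
time_s: 9.85
tool_pos: [0.5694, -0.1363, 0.3661]
tool_rot: [-180.0, -0.0, 90.0]
force: [-0.1, -0.7, -3.2]
grip_width: 0.0308
grasp_force: 40.0
```

>>> send_rows(xyz=[[0,0,0.003],[0,0,0.003],[0,0,0.002],[0,0,0],[0,0,0]], rotation=[[0,0,0],[0,0,0],[0,0,0],[0,0,0],[0,0,0]], jaw=[0,0,0,0,0])

```text
time_s: 10.35
tool_pos: [0.5695, -0.1364, 0.3589]
tool_rot: [180.0, -0.0, 90.0]
force: [-2.6, 1.2, 4.8]
grip_width: 0.0313
grasp_force: 40.0
```

>>> send_rows(xyz=[[0,0,0.001],[0,0,0.001],[0,0,0.001],[0,0,0],[0,0,0]], rotation=[[0,0,0],[0,0,0],[0,0,0],[0,0,0],[0,0,0]], jaw=[0,0,0,0,0])

```text
time_s: 10.85
tool_pos: [0.5695, -0.1364, 0.3565]
tool_rot: [180.0, -0.0, 90.0]
force: [-3.2, 0.6, 8.2]
grip_width: 0.031
grasp_force: 40.0
```

>>> send_rows(xyz=[[0,0,0.001],[0,0,0.001],[0,0,0.001],[0,0,0.001],[0,0,0.001],[0,0,0],[0,0,0]], rotation=[[0,0,0],[0,0,0],[0,0,0],[0,0,0],[0,0,0],[0,0,0],[0,0,0]], jaw=[0,0,0,0,0,0,0])

```text
time_s: 11.55
tool_pos: [0.5695, -0.1364, 0.3515]
tool_rot: [180.0, -0.0, 90.0]
force: [-2.8, 1.5, 7.9]
grip_width: 0.0312
grasp_force: 40.0
```

>>> send_rows(xyz=[[0,0,0.001],[0,0,0.001],[0,0,0.001],[0,0,0],[0,0,0]], rotation=[[0,0,0],[0,0,0],[0,0,0],[0,0,0],[0,0,0]], jaw=[0,0,0,0,0])

```text
time_s: 12.05
tool_pos: [0.5695, -0.1364, 0.3485]
tool_rot: [180.0, -0.0, 90.0]
force: [-3.1, 1.8, 6.9]
grip_width: 0.0312
grasp_force: 40.0
```

>>> send_rows(xyz=[[0,0,0.001],[0,0,0.0005],[0,0,0],[0,0,0]], rotation=[[0,0,0],[0,0,0],[0,0,0],[0,0,0]], jaw=[0,0,0,0])

```text
time_s: 12.45
tool_pos: [0.5695, -0.1364, 0.3472]
tool_rot: [180.0, -0.0, 90.0]
force: [-3.5, 1.1, 7.9]
grip_width: 0.031
grasp_force: 40.0
```

>>> send_rows(xyz=[[0,0,0.0005],[0,0,0.0005],[0,0,0],[0,0,0]], rotation=[[0,0,0],[0,0,0],[0,0,0],[0,0,0]], jaw=[0,0,0,0])

```text
time_s: 12.85
tool_pos: [0.5694, -0.1365, 0.3471]
tool_rot: [179.9, -0.1, 90.0]
force: [-6.1, 1.9, 13.5]
grip_width: 0.0313
grasp_force: 40.0
```

>>> send_rows(xyz=[[0,0,0.0005],[0,0,0.0003],[0,0,0],[0,0,0],[0,0,0]], rotation=[[0,0,0],[0,0,0],[0,0,0],[0,0,0],[0,0,0]], jaw=[0,0,0,0,0])

```text
time_s: 13.35
tool_pos: [0.5694, -0.1366, 0.3471]
tool_rot: [179.9, -0.1, 90.0]
force: [-6.8, 1.7, 17.7]
grip_width: 0.0314
grasp_force: 40.0
```

>>> send_rows(xyz=[[0,0,-0.0017],[0,0,0],[0,0,0],[0,0,0],[0,0,0],[0,0,0],[0,0,0],[0,0,-0.01],[0,0,-0.02],[0,0,-0.025],[0,0,-0.025],[0,0,-0.015],[0,0,0],[0,0,0]], rotation=[[0,0,0],[0,0,0],[0,0,0],[0,0,0],[0,0,0],[0,0,0],[0,0,0],[0,0,0],[0,0,0],[0,0,0],[0,0,0],[0,0,0],[0,0,0],[0,0,0]], jaw=[0,0,0.7,0.7,0.7,0.7,0.7,0.7,0.7,0.7,0.7,0.7,0.7,0.7])

```text
time_s: 14.75
tool_pos: [0.5694, -0.1363, 0.4402]
tool_rot: [-180.0, -0.0, 90.0]
force: [-0.6, 1.1, -0.0]
grip_width: 0.0606
grasp_force: 0.0
```

Run:
```python
import pickle; from h import *
from cell import env
o=env.get_obs(); print(o["tool_pos"],o["force"],o["grip_width"])
C={n:env.read_camera(n) for n in("side","wrist","scene")}; pickle.dump(C,open("c3.pkl","wb"))
T=C["side"]; cv2.imwrite("pics/s3.png",np.hstack([cv2.resize(T["image"][190:350,230:390],(400,400),interpolation=cv2.INTER_CUBIC),cv2.resize(C["wrist"]["image"],(400,300)) if 0 else cv2.copyMakeBorder(cv2.resize(C["wrist"]["image"],(400,300)),0,100,0,0,cv2.BORDER_CONSTANT)]))
W=C["wrist"]; q,k=blob(W,(5,70,40),(22,255,255),(150,80,410,400)); print(cv2.boundingRect(q))
for n in("scene","side","wrist"):
    c=C[n]; h=cv2.cvtColor(c["image"],cv2.COLOR_BGR2HSV); red=cv2.inRange(h,np.array((172,140,70)),np.array((180,255,255)))|cv2.inRange(h,np.array((0,140,70)),np.array((4,255,255)))
    print(n,"red px near canister",int((red[150:215,220:285] if n=="scene" else red[205:265,260:330] if n=="side" else red[100:300,150:400]).astype(bool).sum()))
```

```text
[ 0.56935449 -0.13625518  0.44020764] [-0.55001124  1.11926125 -0.03732345] 0.06064702829497222
(211, 139, 141, 143)
scene red px near canister 0
side red px near canister 0
wrist red px near canister 0
```

View pics/s3.png

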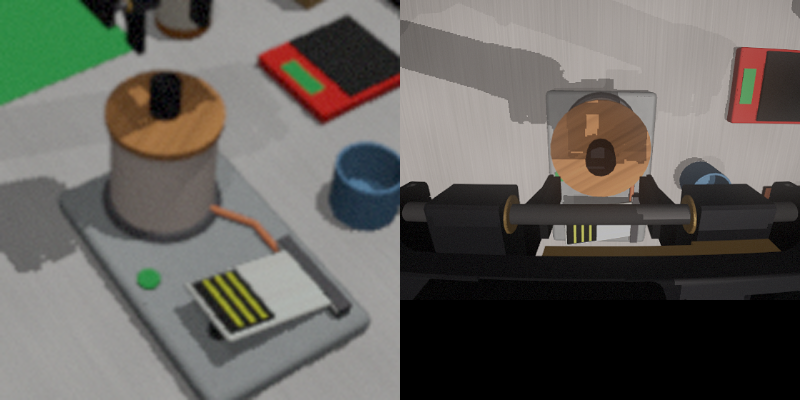

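The lid sits flat on the canister and no red is visible in any of the three views. The pedal is still up, with its ribs at crop (235,300). Now the pedal, with closed fingers.

>>> send_rows(xyz=[[-0.0125,-0.005,0],[-0.03,-0.0076,0],[-0.03,-0.0076,0],[-0.03,-0.0076,0],[-0.03,-0.0076,0],[-0.03,0,0],[-0.01,0,0],[0,0,0.02],[0,0,0.03],[0,0,0.03],[0,0,0.03],[0,0,0.03],[0,0,0.02],[0,0,0],[0,0,0],[0,0,0]], rotation=[[0,0,0],[0,0,0],[0,0,0],[0,0,0],[0,0,0],[0,0,0],[0,0,0],[0,0,0],[0,0,0],[0,0,0],[0,0,0],[0,0,0],[0,0,0],[0,0,0],[0,0,0],[0,0,0]], jaw=[0.7,0,0,0,0,0,0,0,0,0,0,0,0,0,0,0])

```text
time_s: 16.5
tool_pos: [0.5345, -0.3091, 0.2822]
tool_rot: [179.9, 0.0, 90.0]
force: [-0.0, 0.0, 0.4]
grip_width: 0.0004
grasp_force: 0.0
```

Run:
```python
import pickle; from h import *
from cell import env
o=env.get_obs(); print(o["tool_pos"],o["force"],o["grip_width"])
T=env.read_camera("side"); S=env.read_camera("scene")
cv2.imwrite("pics/s4.png",np.hstack([cv2.resize(T["image"][190:350,230:390],(400,400),interpolation=cv2.INTER_CUBIC),cv2.resize(S["image"][130:230,170:270],(400,400),interpolation=cv2.INTER_CUBIC)]))
C=pickle.load(open("c3.pkl","rb")); h=((5,80,50),(22,255,255)); r=[]
for n,b in(("scene",(220,140,290,215)),("side",(262,205,330,265))):
    q,k=blob(C[n],*h,b); q=cv2.convexHull(q); print(n,cv2.boundingRect(q),[circ(C[n],q,z) for z in(.171,)]); r.append((C[n],cv2.fitEllipse(q)[0]))
print(tri(r))
q,k=blob(C["wrist"],(5,70,40),(22,255,255),(200,120,360,280)); q=cv2.convexHull(q); print("wrist",circ(C["wrist"],q,.176))
```

```text
[ 0.53447857 -0.30909315  0.28217732] [-0.02951634  0.04480206  0.41236286] 0.000447007349414118
scene (232, 161, 35, 32) [(array([ 0.58114582, -0.13079599]), np.float64(0.05948697304606727))]
side (272, 219, 48, 36) [(array([ 0.55979259, -0.14869892]), np.float64(0.06009661099815121))]
(array([ 0.57006971, -0.13576204,  0.15204964]), [0.0009, 0.0009])
wrist (array([ 0.57401231, -0.13461605]), np.float64(0.058857061091520065))
```

View pics/s4.png

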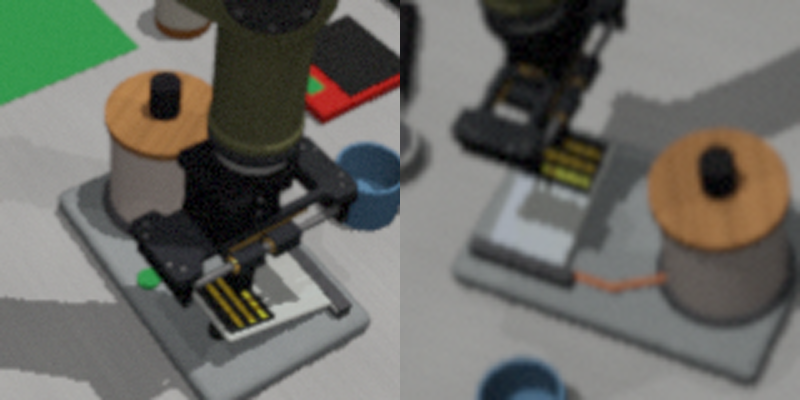

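Home is confirmed: the triangulated disc centre is (0.570, -0.136, 0.152), against 0.155 expected for a seated lid. The fingers are over the ribs. Pressing the pedal.

>>> send_rows(xyz=[[0,0,0.015],[0,0,0.012],[0,0,0.005],[0,0,0.005],[0,0,0.005],[0,0,0.005],[0,0,0.004],[0,0,0],[0,0,0]], rotation=[[0,0,0],[0,0,0],[0,0,0],[0,0,0],[0,0,0],[0,0,0],[0,0,0],[0,0,0],[0,0,0]], jaw=[0,0,0,0,0,0,0,0,0])

```text
time_s: 17.5
tool_pos: [0.5321, -0.3092, 0.2296]
tool_rot: [-179.7, -0.1, 89.9]
force: [-7.1, 1.9, 10.7]
grip_width: 0.0004
grasp_force: 5.1
```

>>> send_rows(xyz=[[0,0,0.002],[0,0,0.002],[0,0,0],[0,0,0]], rotation=[[0,0,0],[0,0,0],[0,0,0],[0,0,0]], jaw=[0,0,0,0])

```text
time_s: 17.9
tool_pos: [0.5321, -0.3093, 0.2266]
tool_rot: [-179.7, -0.1, 89.9]
force: [-8.5, 3.2, 15.5]
grip_width: 0.0005
grasp_force: 7.8
```

Nearly at the stop (0.226 expected). I'll press a little further until the force climbs steeply.

>>> send_rows(xyz=[[0,0,0.0015],[0,0,0.001],[0,0,0],[0,0,0]], rotation=[[0,0,0],[0,0,0],[0,0,0],[0,0,0]], jaw=[0,0,0,0])

```text
time_s: 18.3
tool_pos: [0.532, -0.3096, 0.2264]
tool_rot: [-179.8, -0.2, 89.9]
force: [-13.6, 7.1, 30.3]
grip_width: 0.0002
grasp_force: 14.9
```

>>> send_rows(xyz=[[0,0,0.001],[0,0,0],[0,0,0],[0,0,0],[0,0,0],[0,0,0],[0,0,0]], rotation=[[0,0,0],[0,0,0],[0,0,0],[0,0,0],[0,0,0],[0,0,0],[0,0,0]], jaw=[0,0,0,0,0,0,0])

```text
time_s: 19.0
tool_pos: [0.532, -0.3097, 0.2263]
tool_rot: [-179.8, -0.2, 89.9]
force: [-15.8, 7.6, 35.4]
grip_width: 0.0006
grasp_force: 17.7
```

The pedal is on its stop: z stays put while the force rises. It has been held there for about 1 s, so I'll lift off.

>>> send_rows(xyz=[[0,0,-0.005],[0,0,-0.01],[0,0,-0.015],[0,0,-0.025],[0,0,-0.035],[0,0,-0.04],[0,0,-0.04],[0,0,-0.03],[0,0,-0.01],[0,0,0],[0,0,0],[0,0,0],[0,0,0]], rotation=[[0,0,0],[0,0,0],[0,0,0],[0,0,0],[0,0,0],[0,0,0],[0,0,0],[0,0,0],[0,0,0],[0,0,0],[0,0,0],[0,0,0],[0,0,0]], jaw=[0,0,0,0,0,0,0,0,0,0,0,0,0])

```text
time_s: 20.3
tool_pos: [0.5339, -0.3085, 0.4304]
tool_rot: [-179.8, -0.1, 90.0]
force: [-0.7, -0.3, -0.1]
grip_width: 0.0007
grasp_force: 0.0
```

Run:
```python
import pickle; from h import *
from cell import env
o=env.get_obs(); print(o["tool_pos"],o["force"],o["time_s"])
T=env.read_camera("side"); S=env.read_camera("scene"); C=pickle.load(open("c3.pkl","rb"))
cv2.imwrite("pics/s5.png",np.hstack([cv2.resize(T["image"][190:350,230:390],(400,400),interpolation=cv2.INTER_CUBIC),cv2.resize(C["side"]["image"][190:350,230:390],(400,400),interpolation=cv2.INTER_CUBIC)]))
for c in(C["side"],T):
    q,k=blob(c,(22,110,70),(38,255,255),(300,290,350,330)); print("rib",np.argwhere(k)[:,::-1].mean(0),k.astype(bool).sum())
    q,k=blob(c,(5,80,50),(22,255,255),(262,205,330,265)); print("disc",cv2.fitEllipse(cv2.convexHull(q)))
```

```text
[ 0.53386014 -0.30847777  0.43039881] [-0.72280815 -0.27131893 -0.13616936] 20.3
rib [323.57727273 309.29545455] 220
disc ((295.5933837890625, 235.97628784179688), (36.216819763183594, 48.054561614990234), 92.36611938476562)
rib [323.92890995 309.87677725] 211
disc ((291.65435791015625, 235.76571655273438), (34.86766052246094, 39.96254348754883), 93.64118194580078)
```

View pics/s5.png

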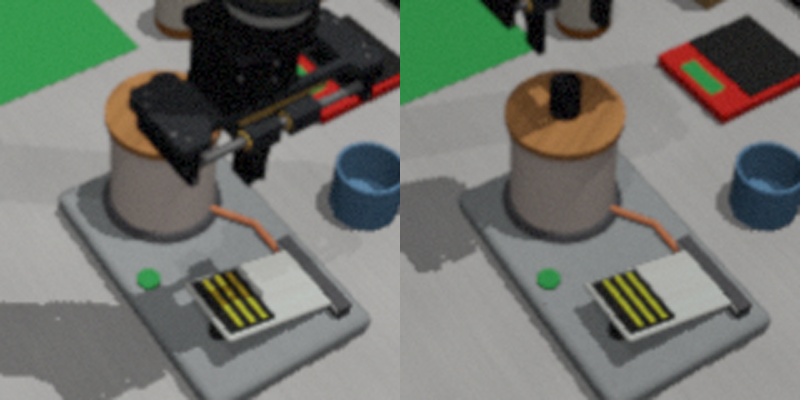

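The pedal is back up, with the ribs at (324,309.9) against (323.6,309.3) before; shadow accounts for the difference. The lid is seated and the arm is clear, so I'm handing in.

>>> send_rows(xyz=[[0,0,0],[0,0,0],[0,0,0],[0,0,0],[0,0,0]], rotation=[[0,0,0],[0,0,0],[0,0,0],[0,0,0],[0,0,0]], jaw=[0,0,0,0,0])

```text
time_s: 20.9
tool_pos: [0.534, -0.3088, 0.4322]
tool_rot: [180.0, -0.0, 90.0]
force: [-0.2, -0.4, 0.6]
grip_width: 0.0002
grasp_force: 0.0
```

```bash
python3 -c "
from cell import env
print(env.sign_off())"
```

```text
the job is handed in; nothing more can be done
None
```

I handed the job in at 20.9 s; no verdict came back. By my measurements the lid is fully home (the wrist read at most 18 N after each press), the pedal was held on its stop for about 1 s and came back up, and the arm ended clear; I did not re-measure the other coffee things, but the arm never went near them.

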